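# Fit the coarse grating insert into the slicer box

## Robot

A 6-joint arm with a two-finger parallel gripper is mounted at the origin on the work surface. World frame = base frame: x ahead of the robot, y to its left, z up, the work surface at z = 0. Lengths are in m, angles in degrees, forces in N, time in s.
With the tool pointing down it reaches from about 0.325 to 0.85 m from the base axis. Payload 15.5 kg.
Tool frame: the origin (TCP) lies at the very end of the fingers, on their centre line; the grasp point (between the pads) lies arm.grip_depth behind it (arm.grip_depth is the distance from the TCP to the grasp point, in m); z points along the fingers, y is the direction in which the jaws open and shut (so a half turn about z gives the same grasp; the last joint's range is limited). The gripper opens to 91 mm and grips with 3 to 60 N. Pads are 32 mm wide; open, the fingers measure 118 mm over their backs; the gripper's body (76 mm by 178 mm) begins 60 mm behind the grasp point.
Start: joints at [64.945, 28.281, 77.091, -0, 74.628, -5.472], TCP at [0.209, 0.589, 0.214] pointing down, gripper open.
Joint ranges: [-166.48, 166.48], [-47.26, 123.95], [12.59, 153.08], [-70.14, 250.14], [6.76, 159.57], [-176.63, 176.63]. Speed limits (degrees/s): [108.29, 108.29, 147.25, 172.46, 172.46, 172.46].

## Interface

Orientations are given as a 3x3 rotation matrix whose columns are the frame's x, y, z axes.
In Python, from rig import arm gives the robot as it stands. Calls block until the motion is done:
- arm.move_to(position, orientation): joint-space move of the TCP to a pose.
- arm.move_l(position, orientation=None, feed=0.15): straight line of the TCP; orientation=None keeps the orientation; feed is the mean speed in m/s.
- arm.move_joints(angles): joint-space move.
- arm.grip(opening): finger opening in m; the grip force is fixed at half the most; returns when the fingers have stopped.
- arm.sleep(seconds).
- arm.solve_ik(position, orientation): joint angles nearest the present ones, or None.
- arm.snapshot(name): name is "scene" or "top" or "wrist"; returns the picture (420x560x3 uint8, red, green, blue); there is no depth.
- arm.get_calibration(name): a dict with "intrinsics" (3x3 intrinsics, pixels), "cam_to_world" (4x4, takes a point from camera to world coordinates). Camera axes: x right, y down, z forward; pixel columns grow to the right and rows downward; lengths in m; the calibration is good to about 2 mm. A picture is of the moment at which its call begins: read the wrist's pose just before it. get_calibration takes no time and is no camera call; for the wrist camera it gives the pose at the moment of the call.
A pose or a line that the arm cannot do raises arm.Unreachable and nothing moves.
- arm.sign_off(): hands the job in, once; it reports no verdict.
Readings, each from a call of its own:
- arm.current_t(): time.
- arm.current_joint_positions(): joint angles.
- arm.current_dq(): joint speeds.
- arm.current_tau(): joint torques, N m.
- arm.current_ee_pos(): TCP position.
- arm.current_tool_rot(): TCP orientation.
- arm.current_force(): force on the tool from outside, world axes, zero at the start.
- arm.current_torque(): the same for the moment, N m.
- arm.current_width(): finger opening in m.
Only numpy, scipy, OpenCV 4.12 (cv2) and the standard library are available. Lean on these libraries where they do the work, as an engineer would, in place of code of your own. Each camera call takes 0.05 s, during which the arm holds its last target. There are 200 camera calls.

## Task

Fit the orange coarse-grating insert into the slicer box: lay its front end in the mouth of the channel and slide it gently in under the two sprung clips, never forcing it, until it is fully home against the stop and both clips have snapped down into its notches. Do not prise the clips up, let go of the insert, and leave the other kitchen things as they stand.

Things in the scene. Friction and masses are not known exactly. Their poses are not given: they have to be found in the camera images.
- coarse_insert: The insert to fit: orange plastic frame 150 x 84 mm with a steel grating panel, 8 mm thick, 100 to 160 g. Origin: centre of its underside; x runs to its front end (goes in first), z up. An upright thumb grip stands at its rear end. Bevelled front. Each 14 mm side rim has an open notch from x = +12 to +27 mm, floor 3 mm above the underside, and just ahead of it a crest 2 mm higher than the rim.
- coarse_grip (a point): Centre of the insert's upright thumb grip: a block 14 mm along the insert's x, 36 mm across (y), rising from the 7 mm thick plate to 35 mm above the underside. This point lies 64 mm behind the insert's origin and 21 mm above its underside.
- coarse_front (a point): Middle of the insert's front edge, at its underside, 75 mm ahead of its origin.
- slicer: Slicer box held fast by suction feet. Origin: centre of the clear catch box's underside; x points the way the insert slides in, from the open mouth to the stop (green loop handle beyond it), z up. The white frame on top (270 x 126 mm) slides stiffly on the box's rim: it and its clips sit, unmeasured, up to 8 mm nearer or farther along x than centred. It does not shift under a gentle push.
- slicer_mouth (a point): Middle of the channel's open mouth at ledge height, 152 mm before the stop, for a centred frame (true place up to 8 mm off along x). The insert slides on two ledges 74 mm above the worktop, between rails 12 mm tall and 86.5 mm apart (the insert is 84). The rails flare to about 97 mm over the first 20 mm; a small ramp leads up to the ledges.
- slicer_stop (a point): Middle of the channel's rigid end stop (the step up to the ribbed runway) at ledge height, for a centred frame; the true stop is up to 8 mm off along x and must be felt. Home: the insert's front edge within 2 mm of the true stop; only then do both clips fall into the notches.
- clip_left (a joint): Sprung steel clip on the frame over the channel's +y side; angle in rad: 0 at rest, grows as its nose is lifted. The nose hangs 50 mm before the true stop, 36 mm off the middle, 2.5 mm above the ledge, with an upturned lip towards the mouth; the bevel first meets it with the front edge about 47 mm before the stop. About 0.12 on the rim, up to 0.2 on the crest, 0.01 when snapped into the notch.
- clip_right (a joint): The same clip on the channel's -y side, same values. Each presses down with 1.5 to 4 N. Pushing takes 6 to 8 N as the clips climb the bevel (the first 12 mm or so), about 4 N along the rims, 6 to 9 N over the crests in the last 10 mm, then it eases to about 1 N as both snap down; past that comes the rigid stop.
- slicing_insert: Bystander: the other insert, same shape and size, green with a slanted blade. Origin: centre of its underside.
- food_holder: Bystander: white round food holder, 72 mm wide, 60 mm tall. Origin: centre of its underside.
- carrot: Bystander: carrot 150 mm long lying down. Origin: under its thin end.
- mixing_bowl: Bystander: white mixing bowl, 170 mm wide, 75 mm tall. Origin: centre of its underside.
- mug: Bystander: blue mug, 80 mm wide, 95 mm tall. Origin: centre of its underside.
- spoon: Bystander: spoon with a wooden handle, lying on the worktop.
- pepper_mill: Bystander: dark wooden pepper mill, 142 mm tall. Origin: centre of its underside.
- jam_jar: Bystander: amber jam jar, 68 mm wide, 90 mm tall. Origin: centre of its underside.
Things that resemble listed ones, but are neither listed nor needed, are in the scene too. Of the things like the coarse_insert, leave any that is red or white; of the rest the larger one is meant.

How it is judged (in metres and radians):
On the way, in this order (a step that is already met when the one before it is completed fails the run):
1. the insert lies in the channel and has lifted both clips, which ride on its rims (value of joint each of clip_left, clip_right above 0.1 rad and x of coarse_front in the frame of slicer_stop between -0.062 and 0.008 m), for 0.1 s.
2. the insert is fully home against the stop and both clips have snapped down (x of coarse_front in the frame of slicer_stop between -0.0105 and 0.0105 m and y of coarse_front in the frame of slicer_stop between -0.004 and 0.004 m and z of coarse_front in the frame of slicer_stop between -0.003 and 0.003 m and angle between the x axis of coarse_insert and the x axis of slicer, either way round below 0.04 rad and angle between the z axis of coarse_insert and the z axis of slicer, either way round below 0.04 rad and value of joint each of clip_left, clip_right below 0.03 rad), for 0.2 s.
At the end, for the whole second after the job is handed in: The insert lies flat and straight in the channel, its front edge within 10.5 mm of the centred stop (the frame has 8 mm of play), both clips down in its notches (below 0.03 rad), at rest and released (all of step 2 and linear speed of coarse_insert below 0.01 m/s); the robot touches nothing.
It fails at once if the insert is forced: more than 30 N of contact force between it and the slicer, summed over clips, ledges, rails and stop (contact force between coarse_insert and slicer above 30 N).
It fails at once if a clip is bent up beyond 0.3 rad (value of joint any of clip_left, clip_right above 0.3 rad).
It fails at once if the fingers press on the slicer or its clips with more than 10 N (contact force between the fingers and slicer above 10 N).
It fails at once if another kitchen thing is moved more than 20 mm (distance of any of slicing_insert, food_holder, carrot, mixing_bowl, mug, spoon, pepper_mill, jam_jar from where it was at the start of the episode above 0.02 m).
It also fails if it takes over 67 s, if anything falls off the work surface, if the arm or the gripper's body presses on something with over 40 N, if the wrist force passes 120 N, or if a joint passes its speed limit or range.

## Working session

There is one attempt and no reset: what is moved stays moved. The work goes in short steps, each a Python script; the robot and the scene stay as the last script left them, time stands still between calls to the robot, and variables do not carry over. Pictures are saved under pics/ and viewed, about 8 in all and at most 12, crops included, and the job is handed in when it is done.

```bash
mkdir -p pics; ls; python3 - <<'E'
from rig import arm
import cv2,numpy as np
for n in("scene","top"):
    im=arm.snapshot(n); cv2.imwrite(f"pics/{n}0.png",im[:,:,::-1])
    c=arm.get_calibration(n); print(n,np.round(c["intrinsics"],1).tolist(),np.round(c["cam_to_world"],3).tolist())
print(arm.grip_depth,arm.current_t(),arm.current_tool_rot(),arm.current_width())
E
```

```text
pics
scene [[525.1, 0.0, 283.3], [0.0, 525.1, 214.6], [0.0, 0.0, 1.0]] [[0.539, 0.727, -0.426, 1.138], [0.842, -0.46, 0.282, -0.376], [0.01, -0.511, -0.86, 1.259], [0.0, 0.0, 0.0, 1.0]]
top [[405.4, 0.0, 277.3], [0.0, 405.4, 205.1], [0.0, 0.0, 1.0]] [[-0.028, -0.997, 0.071, 0.464], [-0.999, 0.026, -0.029, 0.022], [0.027, -0.072, -0.997, 1.14], [0.0, 0.0, 0.0, 1.0]]
0.0188 0.1 [[-9.42140060e-01  3.35219088e-01 -5.19718889e-04]
 [ 3.35219461e-01  9.42139499e-01 -1.03762759e-03]
 [ 1.41815119e-04 -1.15181041e-03 -9.99999327e-01]] 0.09130152329934355
```

View pics/top0.png

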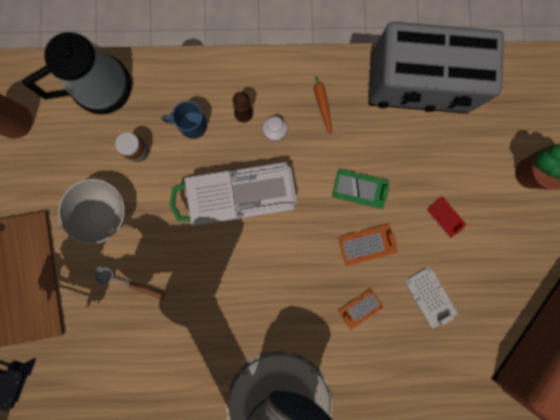

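View pics/scene0.png

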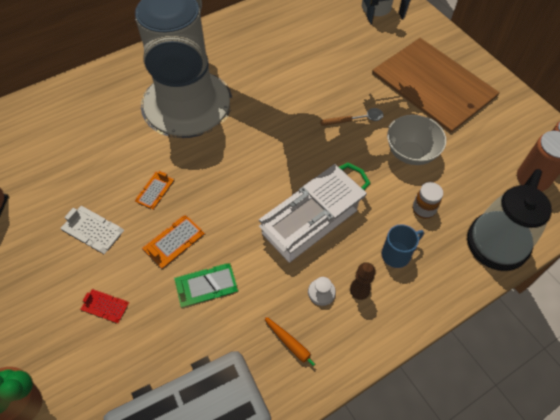

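The top view shows the orange insert at about (368,244) with its grip at the right end (392,235), and a smaller orange decoy at (361,309). The slicer is at about (240,193), with its green handle on the left and its mouth on the right (295,188). The scene view agrees. Next I take coarse positions from the top view, then look close up with the wrist camera.

```bash
cat > h.py <<'E'
from rig import arm
import cv2,numpy as np
def cast(c,uv,z):
    K,T=c["intrinsics"],c["cam_to_world"]; uv=np.atleast_2d(uv)
    d=np.c_[uv,np.ones(len(uv))]@np.linalg.inv(K).T@T[:3,:3].T; o=T[:3,3]
    return o+d*((z-o[2])/d[:,2])[:,None]
def proj(c,P):
    T=np.linalg.inv(c["cam_to_world"]); p=np.atleast_2d(P)@T[:3,:3].T+T[:3,3]; q=p@c["intrinsics"].T
    return q[:,:2]/q[:,2:]
def R(yaw): # tool down, tool y (jaws) along heading yaw (rad)
    y=np.array([np.cos(yaw),np.sin(yaw),0]); z=np.array([0,0,-1.]); return np.c_[np.cross(y,z),y,z]
def big(m):
    cs,_=cv2.findContours(m.astype(np.uint8),0,1); return max(cs,key=cv2.contourArea).reshape(-1,2)
def orange(im):
    h=cv2.cvtColor(im,cv2.COLOR_RGB2HSV); return (h[...,0]>=5)&(h[...,0]<=13)&(h[...,1]>190)&(h[...,2]>100)
E
python3 - <<'E'
from h import *
im=arm.snapshot("top");c=arm.get_calibration("top")
m=orange(im); m[:200]=0;m[:,:320]=0;m[:,420:]=0; m[272:]=0
p=big(m); w=cast(c,p,.008)[:,:2]; print("insert",cv2.minAreaRect((w*1000).astype(np.float32)), cv2.boxPoints(cv2.minAreaRect(p)))
h=cv2.cvtColor(im,cv2.COLOR_RGB2HSV); s=(h[...,1]<60)&(h[...,2]>110); s[:155]=0;s[240:]=0;s[:,:180]=0;s[:,310:]=0
s=cv2.morphologyEx(s.astype(np.uint8),cv2.MORPH_CLOSE,np.ones((9,9)))
p=big(s); w=cast(c,p,.086)[:,:2]; print("slicer",cv2.minAreaRect((w*1000).astype(np.float32)))
t=np.eye(4); C=arm.get_calibration("wrist");print(np.round(C["intrinsics"],1).tolist());t=C["cam_to_world"]
Rt=arm.current_tool_rot();print(np.round(Rt.T@t[:3,:3],3),np.round(Rt.T@(t[:3,3]-arm.current_ee_pos()),3))
E
```

```text
insert ((429.76873779296875, -261.2486572265625), (78.95011901855469, 146.06024169921875), 13.01530647277832) [[339.01248 236.79672]
 [388.92947 223.4855 ]
 [396.249   250.93362]
 [346.332   264.24484]]
slicer ((573.2472534179688, 85.76704406738281), (126.9434585571289, 280.9516296386719), 7.2575483322143555)
[[351.1, 0.0, 280.4], [0.0, 351.1, 207.8], [0.0, 0.0, 1.0]]
[[ 0.002 -0.964 -0.266]
 [ 1.     0.002 -0.   ]
 [ 0.001 -0.266  0.964]] [ 0.075 -0.    -0.17 ]
```

```bash
python3 - <<'E'
from h import *
ys=np.radians(97.3); 
arm.move_to([0.56,-0.03,0.27],R(ys))
c=arm.get_calibration("wrist");im=arm.snapshot("wrist");cv2.imwrite("pics/w_slicer.png",im[:,:,::-1]);np.savez("ws.npz",K=c["intrinsics"],T=c["cam_to_world"])
yi=np.radians(103)
arm.move_to([0.43,-0.26,0.25],R(yi))
c=arm.get_calibration("wrist");im2=arm.snapshot("wrist");cv2.imwrite("pics/w_ins.png",im2[:,:,::-1]);np.savez("wi.npz",K=c["intrinsics"],T=c["cam_to_world"])
p=big(orange(im2));print(cv2.minAreaRect(p)); w=cast(c,p,.008)[:,:2];print(cv2.minAreaRect((w*1000).astype(np.float32)))
cv2.imwrite("pics/w_both.png",np.hstack([im,im2])[:,:,::-1][::1,::1])
b=cv2.resize(np.vstack([im,im2]),None,fx=.7,fy=.7); print(arm.current_t(),arm.current_ee_pos())
E
```

```text
((62.73076629638672, 160.15382385253906), (14.144856452941895, 23.297409057617188), 33.6900634765625)
((470.5032653808594, -513.4232177734375), (15.298144340515137, 29.726953506469727), 63.14999008178711)
3.8083 [ 0.43081747 -0.25921098  0.25012192]
```

View pics/w_slicer.png

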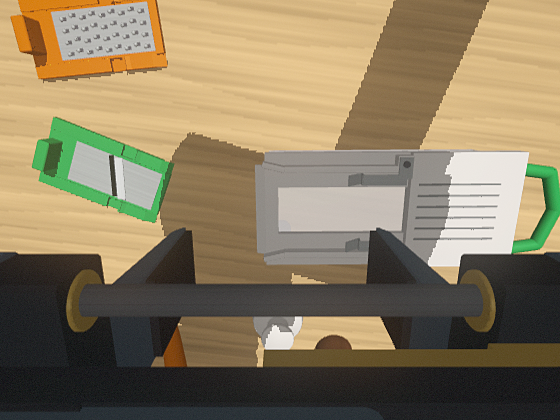

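View pics/w_ins.png

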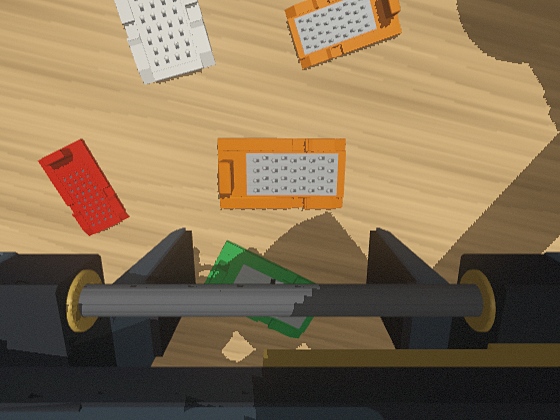

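The wrist views are clear. The slicer frame spans about (257–526, 150–265), mouth on the left, clips at (365,180) and (352,244), stop at about u=408. The insert spans (218–346, 138–208), with its grip at (225,178) and its front to the right. Next I extract the edges precisely.

```bash
python3 - <<'E'
from h import *
def ld(n): d=np.load(n); return dict(intrinsics=d["K"],cam_to_world=d["T"])
c=ld("wi.npz"); im=cv2.imread("pics/w_ins.png")[:,:,::-1].copy()
h=cv2.cvtColor(im,cv2.COLOR_RGB2HSV); print(h[145,280],h[250,280]*0+h[120,250])
m=(h[...,0]>=8)&(h[...,0]<=16)&(h[...,1]>200)&(h[...,2]>100); m[:115]=0;m[225:]=0
p=big(m);w=cast(c,p,.008)[:,:2]*1000;r=cv2.minAreaRect(w.astype(np.float32));print("ins",r,cv2.boundingRect(p))
print("small top", c["cam_to_world"][:3,3])
# slicer
c=ld("ws.npz"); im=cv2.imread("pics/w_slicer.png")[:,:,::-1].copy()
g=cv2.GaussianBlur(cv2.cvtColor(im,cv2.COLOR_RGB2GRAY),(3,3),0)
for u in(275,285,300,320,335):
    d=np.diff(g[140:275,u].astype(int)); k=np.where(abs(d)>7)[0]; print(u,[(int(i+140),int(d[i])) for i in k])
for v in(175,190,210,225,235):
    d=np.diff(g[v,245:440].astype(int)); k=np.where(abs(d)>8)[0]; print("v",v,[(int(i+245),int(d[i])) for i in k])
cv2.imwrite("pics/crop.png",cv2.resize(im[140:275,240:440,::-1],None,fx=4,fy=4,interpolation=cv2.INTER_CUBIC))
E
```

```text
[ 16 211 208] [ 19 103 208]
ins ((428.402587890625, -259.6285705566406), (82.71011352539062, 149.47064208984375), 13.128944396972656) (218, 139, 128, 70)
small top [ 0.35789439 -0.27646294  0.42027499]
275 [(150, -11), (151, -18), (152, -9), (162, -12), (164, 10), (165, 11), (250, -12), (253, 9), (254, 11), (263, -11), (264, -14)]
285 [(149, -9), (150, -18), (151, -16), (164, -10), (166, 11), (186, 16), (187, 21), (188, 10), (229, -8), (230, -31), (231, -27), (233, 13), (247, -9), (248, -11), (251, 12), (252, 10), (263, -12), (264, -12)]
300 [(149, -9), (150, -19), (151, -18), (164, -10), (166, 12), (186, 20), (187, 18), (229, -8), (230, -33), (231, -31), (233, 13), (247, -11), (248, -10), (251, 14), (252, 10), (263, -10), (264, -11), (273, 10)]
320 [(149, -10), (150, -20), (151, -18), (166, 10), (186, 21), (187, 19), (229, -8), (230, -34), (231, -28), (233, 12), (247, -10), (248, -10), (251, 14), (252, 8), (263, -12), (264, -11)]
335 [(142, -12), (143, -10), (144, -9), (145, -17), (146, -17), (148, 15), (149, 17), (151, -14), (163, -10), (165, 8), (166, 9), (185, 8), (186, 26), (187, 17), (229, -15), (230, -33), (231, -23), (233, 12), (247, -12), (248, -9), (251, 12), (252, 9), (263, -17), (264, -13)]
v 175 [(254, 14), (347, -9), (348, -11), (363, 9), (411, 11), (412, 16)]
v 190 [(276, 12), (277, 24), (278, 15), (403, -23), (404, -50), (405, -20), (409, 18), (410, 11)]
v 210 [(255, 13), (277, 22), (278, 19), (401, -14), (402, -40), (403, -28), (407, 16), (408, 13)]
v 225 [(255, 9), (277, 19), (278, 16), (400, -24), (401, -47), (402, -19), (405, 9), (406, 19), (407, 9)]
v 235 [(255, 11), (256, 15), (368, -34), (369, -46), (370, -15), (392, 20), (393, 27), (394, 19), (402, -17), (403, -12), (405, 18), (406, 9), (438, 18)]
```

View pics/crop.png

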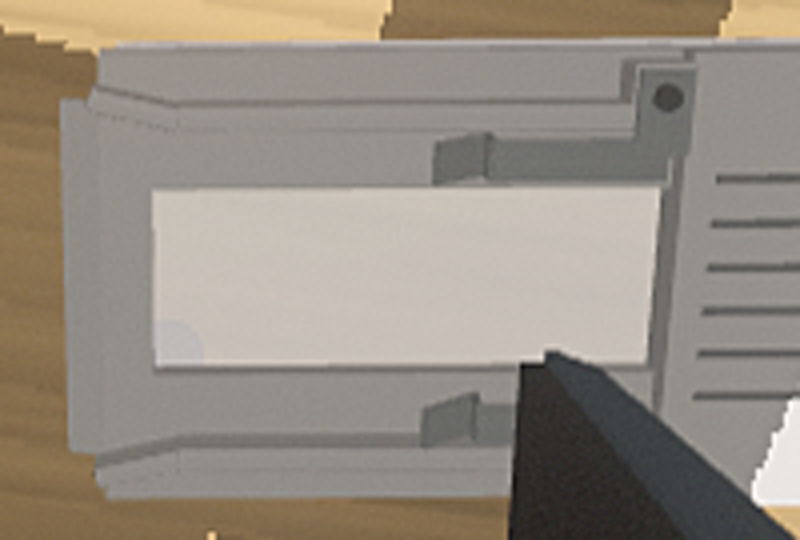

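```bash
python3 - <<'E'
from h import *
d=np.load("ws.npz");c=dict(intrinsics=d["K"],cam_to_world=d["T"])
g=cv2.GaussianBlur(cv2.cvtColor(cv2.imread("pics/w_slicer.png"),cv2.COLOR_BGR2GRAY),(3,3),0).astype(float)
def edge(us,v0,v1,sg):
    out=[]
    for u in us:
        a=sg*np.diff(g[v0:v1+1,u]); k=a.argmax()
        if a[k]>6: out.append((u,v0+k+.5))
    return np.array(out,float)
E={"outT":(edge(range(275,334),147,154,-1),.086),"inT":(edge(range(290,385),162,168,1),.086),
"outB":(edge(range(275,350),260,267,-1),.086),"inB":(edge(range(290,344),250,254,1),.086),"footB":(edge(range(290,344),246,249,-1),.074),
"winT":(edge(range(285,345),183,190,1),.074),"winB":(edge(range(285,345),227,233,-1),.074)}
for k,(p,z) in E.items():
    w=cast(c,p,z)[:,:2]; f=cv2.fitLine(w.astype(np.float32),cv2.DIST_HUBER,0,.001,.001).ravel()
    if f[1]<0:f[:2]*=-1
    # x at y=0 plane, across direction for yaw 97.3
    t=(0-f[3])/f[1]; n=np.array([np.cos(np.radians(7.3)),np.sin(np.radians(7.3))])
    print(k,len(p),"yaw",np.degrees(np.arctan2(f[1],f[0])).round(2),"off mm",((f[2:]+t*f[:2])@n*1000).round(1))
# mouth plate edge, stop, frame end
for nm,uv,z in(("mouthlip",(255.5,215),.07),("stopfoot",(402.5,210),.074),("stoptop",(407.8,210),.08),("cliplipR",(348,180),.08)):
    print(nm,cast(c,uv,z).round(4))
print(arm.current_force().round(2))
E
```

```text
outT 59 yaw 97.45 off mm 515.0
inT 95 yaw 97.46 off mm 531.1
outB 75 yaw 98.49 off mm 638.5
inB 54 yaw 97.47 off mm 623.6
footB 54 yaw 97.47 off mm 623.8
winT 60 yaw 97.46 off mm 554.3
winB 60 yaw 97.47 off mm 603.7
mouthlip [[ 0.5988 -0.0523  0.07  ]]
stopfoot [[0.5712 0.105  0.074 ]]
stoptop [[0.5691 0.1083 0.08  ]]
cliplipR [[0.5454 0.0393 0.08  ]]
[-0.26 -0.55 -0.21]
```

Estimates so far:
- **Channel:** yaw 97.46°, centre line through (0.5853, 0) ±1.5 mm. The inner rail face, clips and window agree roughly.
- **Stop:** about (0.5712, 0.105).
- **Insert:** measures 149.5 × 82.7 mm at yaw 103.1°, which matches the given size.

Now I grasp it.

```bash
python3 - <<'E'
from h import *
yi=np.radians(103.1); u=np.array([np.cos(yi),np.sin(yi)]); g=np.array([.4284,-.2596])-.064*u
arm.grip(.036)
arm.move_to([*g,.08],R(yi)); print(arm.current_force().round(2))
arm.move_l([*g,.012],feed=.08); print("down",arm.current_force().round(2),arm.current_ee_pos().round(4))
arm.grip(0.0); print("w",arm.current_width(),arm.current_force().round(2),arm.current_ee_pos().round(4))
p=arm.current_ee_pos(); arm.move_l([p[0],p[1],.10],feed=.06); arm.sleep(.2)
print("lift",arm.current_width(),arm.current_force().round(2),arm.current_torque().round(3),arm.current_t())
arm.move_to([.5,-.22,.20],R(np.radians(97.46)));arm.sleep(.2)
print(arm.current_force().round(2))
im=arm.snapshot("wrist");cv2.imwrite("pics/held.png",im[:,:,::-1])
im=arm.snapshot("scene");cv2.imwrite("pics/held_s.png",cv2.resize(im[150:300,120:340],None,fx=3,fy=3)[:,:,::-1])
E
```

```text
[0.19 0.71 0.26]
down [-0.27  0.03 -0.22] [ 0.4431 -0.3221  0.0124]
w 0.013968996147198712 [-0.92  1.57  4.88] [ 0.443  -0.322   0.0123]
lift 0.01400413118867126 [-0.16  0.69 -1.58] [-0.061  0.008 -0.061] 8.8
[-0.06  0.75 -1.04]
```

View pics/held.png

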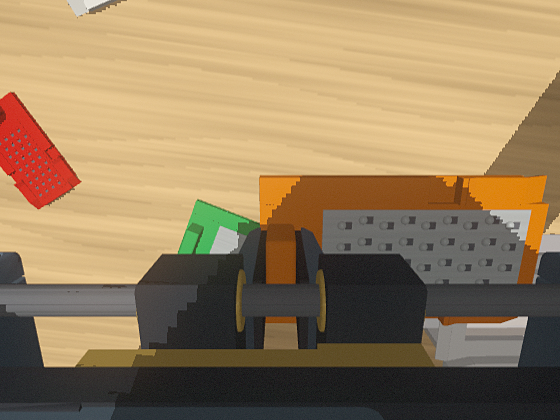

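The insert is held level and square in the jaws: width 14.0 mm, near edge horizontal at v≈177, front edge at u≈545. I measure its offset in the tool frame, then go to the mouth and look.

```bash
cat >> h.py <<'E'
YS=np.radians(97.46); U=np.array([np.cos(YS),np.sin(YS),0]); N=np.array([U[1],-U[0],0]) # N: away from base
STOP=np.array([.5853-.105*np.tan(np.radians(7.46)),.105,.074])
def pose(front,lat=0,h=0,dz=.012): # TCP for front edge 'front' (m, rel. est. stop), lateral, height above ledge
    return STOP+U*(front-.139)+N*lat+np.array([0,0,h+dz])
E
python3 - <<'E'
from h import *
im=cv2.imread("pics/held.png")[:,:,::-1]
c=arm.get_calibration("wrist"); h=cv2.cvtColor(im.copy(),cv2.COLOR_RGB2HSV)
m=(h[...,0]>=6)&(h[...,0]<=17)&(h[...,1]>195)
p=[]
for u in range(290,530,8):
    k=np.where(m[150:200,u])[0]; p.append((u,150+k[0]))
tcp=arm.current_ee_pos();Rt=arm.current_tool_rot()
w=(cast(c,np.array(p,float),tcp[2]-.004)-tcp)@Rt
f=np.polyfit(w[:,1],w[:,0],1);print("near edge tool x at y=0:",f[1],"slope deg",np.degrees(f[0]))
arm.move_to(pose(-.167,0,.05),R(YS)); arm.move_l(pose(-.167,0,.025),feed=.1); arm.sleep(.3)
print(arm.current_ee_pos().round(4),pose(-.167,0,.025).round(4),arm.current_force().round(2),arm.current_t())
c=arm.get_calibration("wrist");im=arm.snapshot("wrist");cv2.imwrite("pics/mouth.png",im[:,:,::-1]);np.savez("wm.npz",K=c["intrinsics"],T=c["cam_to_world"],t=arm.current_ee_pos(),R=arm.current_tool_rot())
E
```

```text
near edge tool x at y=0: 0.04298022873255825 slope deg 0.27436510872366976
[ 0.6115 -0.1985  0.1115] [ 0.6113 -0.1984  0.111 ] [-0.6   0.45 -2.33] 11.05
```

View pics/mouth.png

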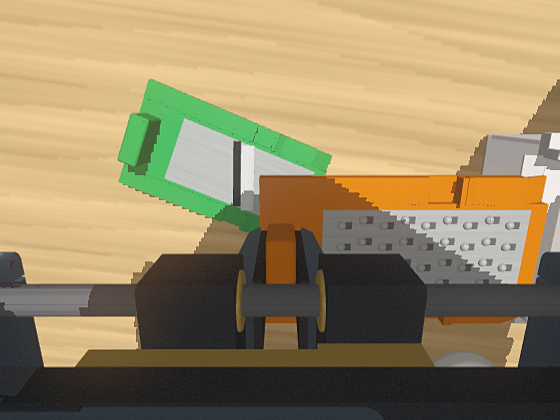

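The insert is lined up in front of the mouth, with the frame's near corner at (485,135). Its near edge is 1 mm off towards the base, so I shift by +1 mm. Then I enter with force feedback.

```bash
cat >> h.py <<'E'
def rd(F0): 
    f=arm.current_force()-F0; return np.array([f@U,f@N,f[2]])
E
python3 - <<'E'
from h import *
lat=.001
arm.move_l(pose(-.167,lat,.003),R(YS),feed=.06); arm.sleep(.4)
F0=np.mean([arm.current_force() for _ in range(5)],0); np.save("F0.npy",F0); print(F0.round(2))
fr=-.167
while fr<-.0951:
    fr+=.004; arm.move_l(pose(fr,lat,.003),R(YS),feed=.04); f=rd(F0)
    print(round(fr,3),round(lat,4),f.round(2))
    if abs(f[0])>8 or abs(f[1])>12 or abs(f[2])>10: print("STOP");break
    if abs(f[1])>1.5: lat+=float(np.clip(f[1]*.0002,-.0008,.0008))
print(arm.current_ee_pos(),arm.current_t(),lat)
E
```

```text
[ 0.42 -0.45 -1.12]
-0.163 0.001 [ 0.04 -0.79 -0.07]
-0.159 0.001 [ 1.37 -0.09  0.27]
-0.155 0.001 [-0.73 -0.36  1.02]
-0.151 0.001 [0.45 0.45 0.82]
-0.147 0.001 [ 0.68 -0.05 -0.11]
-0.143 0.001 [ 0.61  0.17 -0.1 ]
-0.139 0.001 [0.86 0.08 0.5 ]
-0.135 0.001 [ 0.07 -0.55  0.62]
-0.131 0.001 [0.32 0.07 0.08]
-0.127 0.001 [0.54 0.65 0.67]
-0.123 0.001 [0.18 0.25 0.01]
-0.119 0.001 [ 0.49  0.47 -0.71]
-0.115 0.001 [1.66 0.3  1.14]
-0.111 0.001 [ 0.2  -0.58 -0.78]
-0.107 0.001 [ 0.41 -0.62  0.72]
-0.103 0.001 [ 1.2  -0.1   0.56]
-0.099 0.001 [ 0.33 -0.26 -0.56]
-0.095 0.001 [ 1.23 -0.99 -0.08]
[ 0.60288789 -0.12664483  0.08901388] 16.5167 0.001
```

```bash
cat >> h.py <<'E'
def rda(F0,n=6):
    o=[]
    for _ in range(n): arm.sleep(.02); o.append(rd(F0))
    return np.mean(o,0)
E
python3 - <<'E'
from h import *
F0=np.load("F0.npy"); lat=.001; fr=-.075
arm.move_l(pose(fr,lat,.003),R(YS),feed=.05); print(rda(F0).round(2))
h=.003
while h>-.003:
    h-=.0004; arm.move_l(pose(fr,lat,h),R(YS),feed=.03); f=rda(F0); print(round(h,4),f.round(2),arm.current_ee_pos()[2].round(4), arm.current_torque().round(2))
    if f[2]>1.5: break
print(arm.current_t())
E
```

```text
[ 0.19 -0.5   0.17]
0.0026 [ 0.43 -0.18  0.08] 0.0886 [-0.03 -0.07  0.01]
0.0022 [ 0.57 -0.42  0.17] 0.0882 [-0.02  0.   -0.01]
0.0018 [ 0.62 -0.61  0.29] 0.0878 [-0.01 -0.    0.03]
0.0014 [ 0.68 -0.28  0.35] 0.0874 [ 0.03  0.04 -0.01]
0.001 [ 0.29 -0.08  0.05] 0.087 [-0.06  0.04 -0.03]
0.0006 [ 0.72 -0.56  0.25] 0.0866 [-0.04 -0.02  0.01]
0.0002 [ 0.21 -0.32  1.2 ] 0.0862 [-0.   -0.07  0.01]
-0.0002 [-0.25 -1.41  5.73] 0.086 [0.29 0.16 0.03]
19.9667
```

Ledge contact comes at h≈0, so the height is right. Now I push under the clips, watching the force.

```bash
python3 - <<'E'
from h import *
F0=np.load("F0.npy"); lat=.001; fr=-.075; h=.0003
arm.move_l(pose(fr,lat,h),R(YS),feed=.03); print(rda(F0).round(2))
while fr<-.0281:
    fr+=.0015; arm.move_l(pose(fr,lat,h),R(YS),feed=.02); f=rda(F0,3)
    print(round(fr,4),f.round(1))
    if abs(f[0])>12 or abs(f[1])>8 or abs(f[2])>14: print("STOP");break
print(arm.current_ee_pos(),pose(fr,lat,h),arm.current_t(),arm.current_torque().round(2))
E
```

```text
[ 0.11 -0.41  2.05]
-0.0735 [ 0.5 -0.2  1.3]
-0.072 [ 0.5 -0.4  0.9]
-0.0705 [ 0.5 -0.7  0.1]
-0.069 [ 0.7 -0.3  0.2]
-0.0675 [ 0.3 -0.3 -0.2]
-0.066 [ 0.2 -0.4  0.5]
-0.0645 [ 1.  -0.9  0. ]
-0.063 [ 0.3 -0.2  0.5]
-0.0615 [ 0.9 -0.3  0.6]
-0.06 [ 0.7 -0.5  0.3]
-0.0585 [ 0.9 -0.1 -0. ]
-0.057 [ 0.5 -0.5  0.4]
-0.0555 [ 0.2 -0.2  0.5]
-0.054 [ 1.  -0.9 -0. ]
-0.0525 [ 0.6 -0.4  0.2]
-0.051 [ 0.9 -0.   0.4]
-0.0495 [ 0.4 -0.3  0.2]
-0.048 [ 0.4 -0.9 -0. ]
-0.0465 [ 0.3 -0.5  0.2]
-0.045 [ 0.1 -0.1  0.6]
-0.0435 [-3.5  0.1  1.3]
-0.042 [-4.   0.2  1. ]
-0.0405 [-4.   0.   1.5]
-0.039 [-4.1  0.3  1.3]
-0.0375 [-4.7  0.5  1.2]
-0.036 [-4.7 -0.   1.2]
-0.0345 [-4.4  0.7  1.1]
-0.033 [-3.5  0.2  1.1]
-0.0315 [-1.1  0.1  1. ]
-0.03 [-1.1  0.4  1. ]
-0.0285 [-1.1 -0.1  1.3]
-0.027 [-1.5 -0.2  0.6]
[ 0.59404869 -0.059316    0.0862667 ] [ 0.59409504 -0.0594651   0.0863    ] 29.9167 [-0.24 -0.14 -0.07]
```

The bevel met the clips at −44.5 mm, so the true stop is about +2.5 mm from my estimate. The clips now ride on the rims with low forces. I continue to the stop.

```bash
python3 - <<'E'
from h import *
F0=np.load("F0.npy"); lat=.001; fr=-.027; h=.0003; crest=False; ease=False
while fr<.011:
    fr+=.002 if fr<-.0085 else .0005
    arm.move_l(pose(fr,lat,h),R(YS),feed=.03); f=rda(F0,3)
    print(round(fr,4),f.round(1))
    crest|= fr>-.01 and f[0]<-3.5
    if abs(f[0])>12 or abs(f[1])>8 or abs(f[2])>14: print("STOP");break
    if crest and f[0]>-2: ease=True
    if ease and f[0]<-4.5: print("felt stop");break
print(arm.current_ee_pos(),pose(fr,lat,h),arm.current_t())
im=arm.snapshot("wrist");cv2.imwrite("pics/home.png",im[:,:,::-1])
E
```

```text
-0.025 [-0.6 -0.   0.4]
-0.023 [-0.1  0.1  0.3]
-0.021 [-0.3  0.6  0.2]
-0.019 [-0.7  0.4 -0.1]
-0.017 [-0.5  0.1  0.1]
-0.015 [-0.6  0.4 -0. ]
-0.013 [-0.9  0.3 -0. ]
-0.011 [-0.6  0.5 -0.2]
-0.009 [-0.2  0.1 -0.7]
-0.007 [-1.4  0.8 -0.1]
-0.0065 [-4.6  0.1 -0.3]
-0.006 [-4.4 -0.3 -0.2]
-0.0055 [-5.1 -0.3 -0.1]
-0.005 [-4.7 -0.4  0.4]
-0.0045 [-4.9 -0.1 -0.1]
-0.004 [-4.7 -0.5 -0.3]
-0.0035 [-5.4 -0.4 -0.6]
-0.003 [-6.1  0.1 -0.2]
-0.0025 [-5.  -0.5 -0.5]
-0.002 [-4.1  0.2 -0.7]
-0.0015 [-3.4  0.2 -0.2]
-0.001 [-2.7  0.1 -0.6]
-0.0005 [-2.2 -0.3 -0.6]
0.0 [-2.   0.1 -0.3]
0.0005 [-2.2 -0.5 -0.7]
0.001 [ 2.4 -0.2 -0.2]
0.0015 [ 6.4 -0.3 -0.1]
0.002 [ 4.  -0.7 -1. ]
0.0025 [ 0.3 -0.5 -0.1]
0.003 [-1.1 -1.1 -0.6]
0.0035 [-2.6  0.1 -0.5]
0.004 [-6.9 -0.   0.2]
felt stop
[ 0.59035849 -0.02921415  0.08642696] [ 0.59007018 -0.02872749  0.0863    ] 39.5167
```

View pics/home.png

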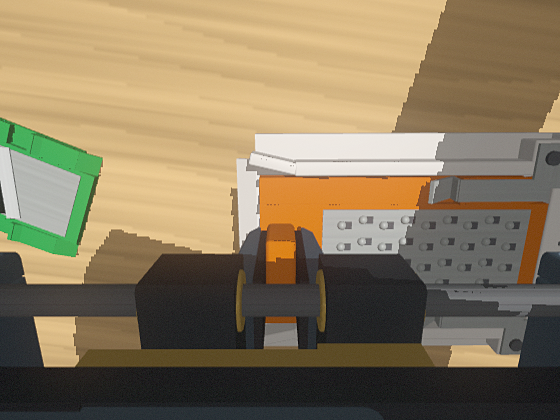

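The crest, the snap (force turned to +6 N) and the rigid stop at about +3.5 mm were all felt. Now I relax the push, release, lift clear and look.

```bash
python3 - <<'E'
from h import *
F0=np.load("F0.npy")
arm.move_l(pose(.0033,.001,.0003),R(YS),feed=.02); print(rda(F0).round(2))
arm.grip(.036); print(arm.current_width(),rda(F0).round(2))
arm.move_l(pose(.0033,.001,.07),R(YS),feed=.08)
arm.move_l(pose(.03,.001,.20)-.07*N,R(YS),feed=.2); arm.sleep(.2); print(arm.current_t())
c=arm.get_calibration("wrist");im=arm.snapshot("wrist");cv2.imwrite("pics/end.png",im[:,:,::-1])
print(proj(c,[STOP+U*(.0035-.05)+N*s*.036+[0,0,.004] for s in(-1,1)]).round())
im=arm.snapshot("top");cv2.imwrite("pics/end_top.png",cv2.resize(im[140:250,160:320],None,fx=4,fy=4)[:,:,::-1])
E
```

```text
[-1.53  0.15 -0.84]
0.03586617246408276 [ 0.58 -0.19  1.04]
42.675
[[337. 212.]
 [334. 271.]]
```

View pics/end.png

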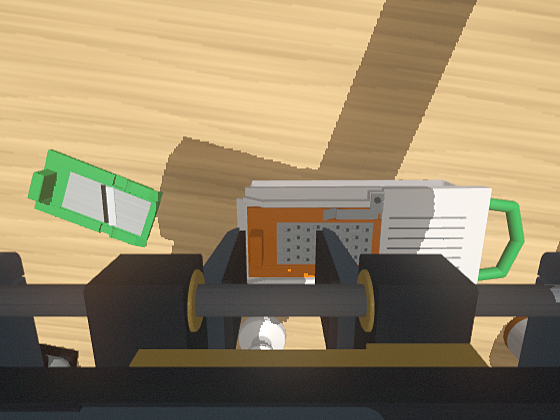

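```bash
python3 - <<'E'
from h import *
arm.move_l(pose(.09,.035,.13),R(YS),feed=.2); arm.sleep(.2); print(arm.current_t(),arm.current_ee_pos())
c=arm.get_calibration("wrist");im=arm.snapshot("wrist")
q=proj(c,[STOP+U*(.0035-.05)+N*s*.036+[0,0,.004] for s in(-1,1)]);print(q.round())
a,b=q.mean(0).astype(int); y0,x0=max(b-80,0),max(a-100,0)
cv2.imwrite("pics/clips.png",cv2.resize(im[y0:y0+150,x0:x0+200],None,fx=4,fy=4,interpolation=cv2.INTER_CUBIC)[:,:,::-1])
E
```

```text
43.8167 [0.61241823 0.06040783 0.21688582]
[[285. 116.]
 [284. 198.]]
```

View pics/clips.png

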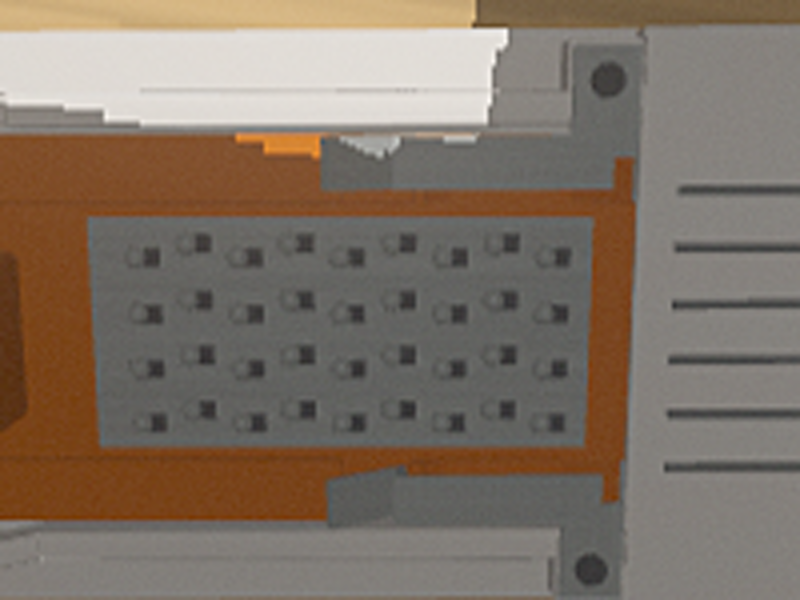

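The crop shows the front edge flush against the stop (x≈635). Both clips lie alike over the rims, with their noses at crop (390,165) and (400,500), and the insert is straight in the channel. I hand in.

```bash
python3 - <<'E'
from h import *
print(arm.current_t(),arm.current_force().round(2)); arm.sign_off()
E
```

```text
43.8667 [-0.46 -0.43 -0.33]
the job is handed in; nothing more can be done
```

The coarse insert is in the slicer box, home against the stop and released, and I handed the job in at 43.9 s of the 67 s allowed. I gripped it by its thumb grip, entered the mouth about 3 mm above the ledges, lowered until I felt light contact, and slid it in held.

**Forces along the slide:** Averaged after each step, the push was 3.5–4.7 N as the clips climbed the bevel and 4–6 N at the crests. It then reversed to about +6 N as the clips snapped down. The rigid stop gave about 7 N, roughly 3.5 mm beyond my visual estimate, and side force stayed near 1 N or less. All of this is well below the limits.

**Last checks:** The close-up shows the front edge flush with the stop, the insert straight, and both clips lying alike over the rims. The arm stood clear with force readings near zero.

**What did not agree or was not checked:**
- The push along the rims was only about 1 N, against the 4 N stated.
- The channel's centre line differed by 1–3 mm between image features. The insert still went in without side force.
- I could not read the clip angles. That both clips snapped rests on the force trace and the picture.
- I did not measure the other kitchen things again. No contact with them was felt.

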